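# Fetch the hemmed-in bush from the parts tray

## Robot

A 6-joint arm with a two-finger parallel gripper is mounted at the origin on a cart in front of the work surface, level with it; the furniture and walls round the work are solid. World frame = base frame: x ahead of the robot, y to its left, z up, the work surface at z = 0. Lengths are in m, angles in degrees, forces in N, time in s.
With the tool pointing down it reaches from about 0.35 to 0.85 m from the base axis. Payload 8.1 kg.
Tool frame: the origin (TCP) lies at the very end of the fingers, on their centre line; the grasp point (between the pads) lies 19 mm behind it; z points along the fingers, y is the line along which they close (so a half turn about z gives the same grasp; the last joint's range is limited). The gripper opens to 93 mm and grips with 3 to 60 N. Pads are 15 mm wide; open, the fingers measure 128 mm over their backs; the gripper's body (75 mm by 188 mm) begins 65 mm behind the grasp point.
Start: joints at [-70.841, 7.471, 85.268, -0, 87.261, -4.893], TCP at [0.245, -0.548, 0.219] pointing down, gripper open.
Joint ranges: [-169.43, 169.43], [-51.17, 129.36], [1.28, 143.12], [-76.62, 256.62], [0, 156.53], [-152.29, 152.29]. Speed limits (degrees/s): [136.94, 136.94, 159.86, 180, 180, 180].

## Interface

Orientations are given as a 3x3 rotation matrix whose columns are the frame's x, y, z axes.
In Python, from rig import arm gives the robot as it stands.
- The arm moves only by the shell command python3 -m pendant 'ROWS' [OPENING] [FORCE]. ROWS is JSON, a list of rows, each an object with "dp": the shift along the world's x, y, z in mm, a list of three; "roll": the turn about the world's z in rad. In form: [{"dp": [dx, dy, dz], "roll": roll}, ...]. A call has 1 to 12 rows; each row shifts and turns the commanded pose from where the row before left it; what a row does not reach is not made up. A row lasts 1/12 s, in which the tool goes at most 41.7 mm and 7.16 degrees, less where a joint would pass 70% of its speed; a pose out of reach is approached as far as the arm can. A call with a gripper value outside its range is refused whole. OPENING is the finger opening in mm, from 0 to 93, set as the call begins (- or left out, the last holds). The fingers move at their own pace and stop on an object; FORCE is the grip in N (left out, the last holds). Time passes only in rows, so rows that do not move let the fingers close. It gives the time, the measured TCP pose, the force, the opening and the grip force at its end, in the units of the state.
- arm.read_state(): the state, without advancing time (a new reading comes with each control period).
- arm.grab_frame(name): name is "scene" or "top" or "wrist"; returns the picture (480x640x3 uint8, blue, green, red); there is no depth.
- arm.camera_info(name): a dict with "fx", "fy", "cx", "cy" (pixels), "T" (4x4, takes a point from camera to world coordinates). Camera axes: x right, y up, looking along -z (the intrinsics and any distortion apply to the point x, -y, -z); pixel columns grow to the right and rows downward; lengths in m; the calibration is good to about 2 mm. A picture is of the moment at which its call begins: read the wrist's pose just before it. camera_info takes no time and is no camera call; for the wrist camera it gives the pose at the moment of the call.
- arm.finish_job(): hands the job in; it is judged then, once.
The state is a dict: "t": time; "qpos": joint angles; "qd": joint speeds; "tau": joint torques, N m; "tool_pos": TCP position; "ee_rot": TCP orientation; "wrist_force": force on the tool from outside, world axes, zero at the start; "torque": the same for the moment, N m; "grip_width": finger opening in m; "grasp_force": force on a finger pad.
Only numpy, scipy, OpenCV 4.12 (cv2) and the standard library are available. Lean on these libraries where they do the work, as an engineer would, in place of code of your own. Each camera call takes 0.05 s, during which the arm holds its last target. There are 200 camera calls.

## Task

The small bush at the back of the parts tray is hemmed in by a jar, a steel tube and a large bush. First stand all three of those aside on the wooden board, then stand the small bush in the round recess of the press plate while they are still there, and only then put the three back in the tray, each upright on the very spot where it stood at the start. Leave the loose bolt and the screwdriver alone.

Things in the scene. Friction and masses are not known exactly. Their poses are not given: they have to be found in the camera images.
- small_bush_mid (a point): the small bush to be fetched: upright grey-brown cylinder of steel and rubber, pale inner sleeve on top, 32 mm diameter, wall 40 mm tall (42 with the sleeve), 0.13 kg; this point is on its axis, 21 mm above its underside; z axis up along the cylinder. Starts at the back of the tray, the three others about 12 mm from it: left, right and in front
- large_bush_mid (a point): the large bush: same look as the small one but bigger, 45 mm diameter, outside wall 50 mm tall (53 mm with the sleeve), upright; this point is on its axis, 26.5 mm above its underside; z axis up along the cylinder. Starts in the tray left of, right of or in front of the small bush (the three swap places from start to start). About 0.34 kg
- steel_tube_mid (a point): the steel tube: plain upright pale turned steel tube, open at the top, 42 mm diameter, 66 mm tall; this point is on its axis, 33 mm above its underside; z axis up along the tube. Starts in another of the three places round the small bush. About 0.45 kg
- jar_mid (a point): the jar: upright tan jar with a black screw cap, 42 mm diameter (cap 38 mm, the top 13 mm), 65 mm tall, closed; this point is on its axis, 32.5 mm above its underside; z axis up. Starts in another of the three places round the small bush. About 0.18 kg
- parts_tray: fixed low open tray of dark sheet steel, 150 mm (x) by 200 mm (y), walls 4 mm thick, 14 mm high over the bench, floor 4 mm thick; origin at the centre of its underside; x towards its back, away from the robot, z up. Small bush starts near (35, 0) mm in it, the others near (30, 54), (30, -54), (-21, 0). Tray, board and plate swap places between starts and turn up to 0.25 rad
- side_board: the wooden board for setting things aside: fixed flat bare wood board, 240 mm (its x, roughly away from the robot) by 120 mm (its y), 6 mm thick; origin at the centre of its underside, on the bench; z up. Empty at the start
- recess (a point): the round recess of the press plate: fixed square bright steel plate, 110 by 110 mm and 16 mm thick, with a screw in each corner, lying on the bench; in its middle a flat-bottomed round recess 54 mm in diameter and 4 mm deep. This point is the centre of the recess floor, 12 mm above the bench; z up
- bolt: bystander: brown steel bolt lying behind the work, 63 mm long (its y), head 28 mm across; origin at its middle, on the bench
- screwdriver: bystander: screwdriver with a blue handle, lying behind the work, 165 mm long (its y), handle 26 mm thick; origin at its middle, on the bench
Not all that is in view belongs to the job. Leave any purple or red look-alike of the part that bears small_bush_mid alone.

How it is judged (in metres and radians):
On the way, in this order (a step that is already met when the one before it is completed fails the run):
1. the jar, the steel tube and the large bush all stand upright and released on the wooden board, with the small bush still where it stood in the tray (within 30 mm) (x of jar_mid in the frame of side_board between -0.12 and 0.12 m and y of jar_mid in the frame of side_board between -0.06 and 0.06 m and z of jar_mid in the frame of side_board between 0.0335 and 0.0435 m and angle between each of jar_mid, steel_tube_mid, large_bush_mid's own z axis and vertical below 0.12 rad and contact force between the fingers and jar below 0.3 N and linear speed of each of jar, steel_tube, large_bush below 0.03 m/s and x of steel_tube_mid in the frame of side_board between -0.12 and 0.12 m and y of steel_tube_mid in the frame of side_board between -0.06 and 0.06 m and z of steel_tube_mid in the frame of side_board between 0.034 and 0.044 m and contact force between the fingers and steel_tube below 0.3 N and x of large_bush_mid in the frame of side_board between -0.12 and 0.12 m and y of large_bush_mid in the frame of side_board between -0.06 and 0.06 m and z of large_bush_mid in the frame of side_board between 0.0275 and 0.0375 m and contact force between the fingers and large_bush below 0.3 N and distance of small_bush_mid from where it was at the start of the episode below 0.03 m), for 0.2 s.
2. the small bush stands upright and released in the recess of the press plate while the other three still stand on the board (horizontal distance between small_bush_mid and recess below 0.012 m and z of small_bush_mid in the frame of recess between 0.017 and 0.024 m and angle between each of small_bush_mid, jar_mid, steel_tube_mid, large_bush_mid's own z axis and vertical below 0.12 rad and contact force between the fingers and small_bush below 0.3 N and linear speed of each of small_bush, jar, steel_tube, large_bush below 0.03 m/s and x of jar_mid in the frame of side_board between -0.12 and 0.12 m and y of jar_mid in the frame of side_board between -0.06 and 0.06 m and z of jar_mid in the frame of side_board between 0.0335 and 0.0435 m and contact force between the fingers and jar below 0.3 N and x of steel_tube_mid in the frame of side_board between -0.12 and 0.12 m and y of steel_tube_mid in the frame of side_board between -0.06 and 0.06 m and z of steel_tube_mid in the frame of side_board between 0.034 and 0.044 m and contact force between the fingers and steel_tube below 0.3 N and x of large_bush_mid in the frame of side_board between -0.12 and 0.12 m and y of large_bush_mid in the frame of side_board between -0.06 and 0.06 m and z of large_bush_mid in the frame of side_board between 0.0275 and 0.0375 m and contact force between the fingers and large_bush below 0.3 N), for 0.2 s.
At the end, for the whole second after the job is handed in: Small bush on the floor of the press plate's recess, axis within 12 mm of its centre; jar, steel tube and large bush in the tray, each centre within 15 mm of where it was at the start; all four upright within 0.12 rad, released and at rest (horizontal distance between small_bush_mid and recess below 0.012 m and z of small_bush_mid in the frame of recess between 0.017 and 0.024 m and angle between each of small_bush_mid, jar_mid, steel_tube_mid, large_bush_mid's own z axis and vertical below 0.12 rad and contact force between the fingers and small_bush below 0.3 N and linear speed of each of small_bush, jar, steel_tube, large_bush below 0.03 m/s and distance of each of jar_mid, steel_tube_mid, large_bush_mid from where it was at the start of the episode below 0.015 m and contact force between the fingers and jar below 0.3 N and contact force between the fingers and steel_tube below 0.3 N and contact force between the fingers and large_bush below 0.3 N); the robot touches nothing.
It fails at once if the bolt is moved by more than 20 mm (distance of bolt from where it was at the start of the episode above 0.02 m).
It fails at once if the screwdriver is moved by more than 20 mm (distance of screwdriver from where it was at the start of the episode above 0.02 m).
It also fails if it takes over 144 s, if anything falls off the work surface, if the arm or the gripper's body presses on something with over 40 N, if the wrist force passes 120 N, or if a joint passes its speed limit or range.

## Working session

There is one attempt and no reset: what is moved stays moved. The work goes in short steps, Python scripts to look and compute and a shell command to move; the robot and the scene stay as the last step left them, time stands still between calls to the robot, and variables do not carry over. Pictures are saved under pics/ and viewed, at most 14 in all, crops included, and the job is handed in when it is done.

```bash
mkdir -p pics; ls
python3 - <<'E'
from rig import arm
import cv2,numpy as np
for n in("top","scene"):
    f=arm.grab_frame(n); cv2.imwrite(f"pics/{n}0.png",f)
    c=arm.camera_info(n); print(n,{k:(np.round(v,4).tolist() if k=="T" else v) for k,v in c.items()})
s=arm.read_state(); print(s["t"],s["tool_pos"],np.round(s["ee_rot"],3).tolist(),s["grip_width"])
E
```

```text
pics
top {'fx': 480.84770886220485, 'fy': 480.84770886220485, 'cx': 327.34158641918964, 'cy': 240.3805815587106, 'T': [[-0.0095, 0.9881, -0.1535, 0.4017], [-0.9993, -0.015, -0.0346, -0.0192], [-0.0365, 0.153, 0.9875, 1.1386], [0.0, 0.0, 0.0, 1.0]]}
scene {'fx': 569.743255895518, 'fy': 569.743255895518, 'cx': 324.53845888702415, 'cy': 246.67949322981812, 'T': [[-0.7638, 0.3035, -0.5696, -0.1101], [-0.6452, -0.3808, 0.6624, 0.7996], [-0.0158, 0.8734, 0.4867, 0.6638], [0.0, 0.0, 0.0, 1.0]]}
0.1 [ 0.24438781 -0.54742669  0.21770189] [[0.913, 0.408, -0.001], [0.408, -0.913, 0.002], [0.0, -0.002, -1.0]] 0.09248737337857352
```

View pics/top0.png

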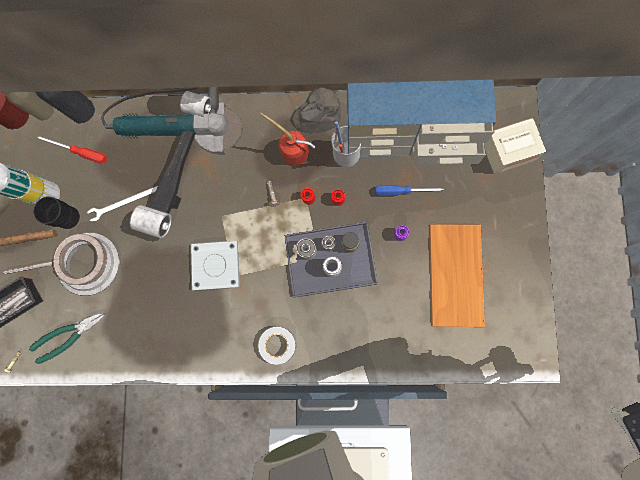

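View pics/scene0.png

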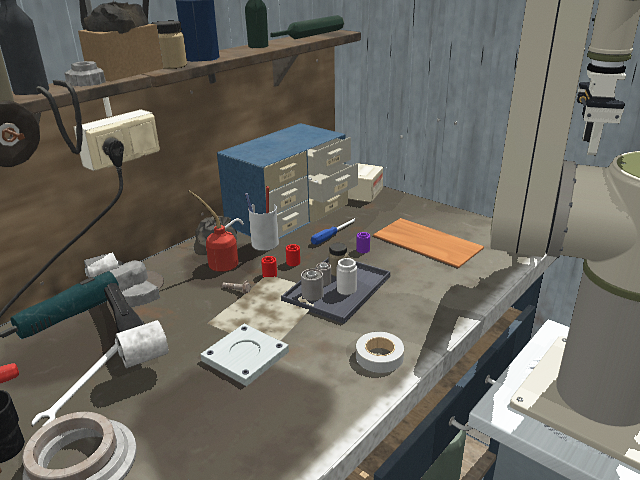

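Candidates in the top view: the small bush in the tray (328,242), the large bush (306,248), red look-alikes (308,195) and (338,197), and a purple look-alike (402,232). I choose (328,242). It is grey, at the back of the tray, and sits between the large bush (left), the jar (350,242, right) and the tube (332,266, front). Next is a close crop to check it, plus measurement.

```bash
cat > h.py <<'E'
import numpy as np,cv2
from rig import arm
def ray(ci,u,v):
    T=np.array(ci["T"]); d=T[:3,:3]@np.array([(u-ci["cx"])/ci["fx"],-(v-ci["cy"])/ci["fy"],-1.]); return T[:3,3],d
def onz(ci,u,v,z):
    o,d=ray(ci,u,v); return (o+d*(z-o[2])/d[2])[:2]
def proj(ci,p):
    T=np.array(ci["T"]); q=T[:3,:3].T@(np.asarray(p)-T[:3,3]); return np.array([ci["cx"]+ci["fx"]*q[0]/-q[2],ci["cy"]-ci["fy"]*q[1]/-q[2]])
def blob(m,near,amin=100):
    m=cv2.morphologyEx(m.astype(np.uint8)*255,cv2.MORPH_CLOSE,np.ones((3,3)))
    cs=[c for c in cv2.findContours(m,cv2.RETR_EXTERNAL,cv2.CHAIN_APPROX_NONE)[0] if cv2.contourArea(c)>amin]
    return min(cs,key=lambda c:-cv2.pointPolygonTest(c,near,True))
E
python3 - <<'E'
from h import *
f=cv2.imread("pics/top0.png"); ci=arm.camera_info("top")
hsv=cv2.cvtColor(f,cv2.COLOR_BGR2HSV); H,S,V=[hsv[...,i].astype(int) for i in range(3)]
for p in [(215,265),(455,275),(320,285),(365,270),(270,230),(345,225)]: print(p,hsv[p[1],p[0]])
def rect(name,m,near,z):
    c=blob(m,near); pts=np.array([onz(ci,*p,z) for p in c[:,0,:]],np.float32)
    r=cv2.minAreaRect(pts*1000); b=cv2.boxPoints(r)/1000
    print(name,"c",np.round(r[0],1),"size",np.round(r[1],1),"ang",round(r[2],1))
rect("board",(H<20)&(S>140)&(V>120),(455,275),.006)
rect("plate",(S<35)&(V>170),(200,270),.016)
rect("tray",(H>105)&(H<135)&(S>25)&(V<120),(315,285),.014)
g=cv2.cvtColor(f,cv2.COLOR_BGR2GRAY)
cr=cv2.resize(f[215:305,275:395],None,fx=6.5,fy=6.5,interpolation=cv2.INTER_CUBIC); cv2.imwrite("pics/crop0.png",cr)
E
```

```text
(215, 265) [ 68   5 222]
(455, 275) [ 14 163 230]
(320, 285) [116  15 119]
(365, 270) [118  22 137]
(270, 230) [ 17  60 161]
(345, 225) [120  29 140]
board c [ 492.  -280.3] size [119.5 236.5] ang 88.9
plate c [521.8 288.6] size [109.9 110.5] ang 3.4
tray c [224.6  27.7] size [535.3  41.4] ang 89.7
```

View pics/crop0.png

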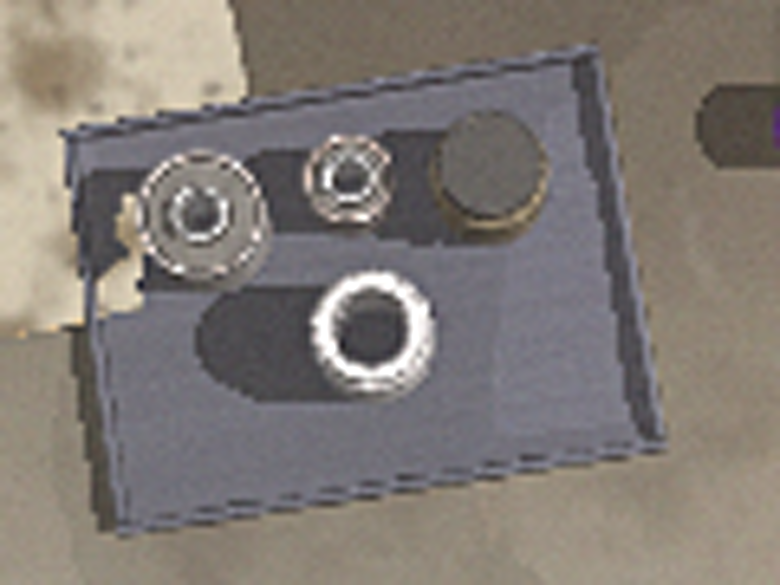

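The crop shows the large bush top at crop pixel (200,212), the small bush at (348,178), the jar cap at (490,163), the tube ring at (372,325), and the tray corners at (65,131), (597,47), (662,445) and (122,533). The small bush is the grey one with the sleeve, between large bush and jar, so the choice holds.

Run:
```python
from h import *
ci=arm.camera_info("top")
F=lambda p,z:onz(ci,275+(p[0]+.5)/6.5-.5,215+(p[1]+.5)/6.5-.5,z)*1000
c=[F(p,.014) for p in[(65,131),(597,47),(662,445),(122,533)]]
o=np.mean(c,0); ex=(c[0]+c[1]-c[2]-c[3]); a=np.arctan2(ex[1],ex[0]); print("tray",o,"yaw",a,np.linalg.norm(c[0]-c[1]),np.linalg.norm(c[1]-c[2]))
R=np.array([[np.cos(a),-np.sin(a)],[np.sin(a),np.cos(a)]])
for n,p,z in[("large",(200,212),.054),("small",(348,178),.044),("jar",(490,163),.069),("tube",(372,325),.070)]:
    q=F(p,z); print(n,q.round(1),"tray",((q-o)@R).round(1))
s=arm.read_state(); print(s["tool_pos"]); e=s["ee_rot"]; yd=np.arctan2(e[1,1],e[0,1])
for k in(0,1): 
    d=(a+np.pi/2*k-yd+np.pi/2)%np.pi-np.pi/2; print("roll for y along tray","xy"[k],d)
wi=arm.camera_info("wrist"); print({k:(np.round(v,3).tolist() if k=="T" else v) for k,v in wi.items()})
```

```text
tray [532.62807067  14.17700951] yaw 0.1400502459663108 197.04159645284065 146.80222384511524
large [555.2  69.2] tray [30.1 51.4]
small [568.1  17.5] tray [35.5 -1.7]
jar [568.8 -32.6] tray [ 29.3 -51.3]
tube [512.9   8.8] tray [-20.3  -2.5]
[ 0.24438781 -0.54742669  0.21770189]
roll for y along tray x 1.291041094685263
roll for y along tray y -0.2797552321096335
{'fx': 391.75789200521956, 'fy': 391.75789200521956, 'cx': 323.41096668010846, 'cy': 236.27740941291094, 'T': [[0.407, 0.881, 0.24, 0.312], [-0.913, 0.393, 0.105, -0.518], [-0.002, -0.262, 0.965, 0.385], [0.0, 0.0, 0.0, 1.0]]}
```

```bash
python3 -m pendant '[{"dp":[18.5,35,3],"roll":-0.0175},{"dp":[18.5,35,3],"roll":-0.0175},{"dp":[18.5,35,3],"roll":-0.0175},{"dp":[18.5,35,3],"roll":-0.0175},{"dp":[18.5,35,3],"roll":-0.0175},{"dp":[18.5,35,3],"roll":-0.0175},{"dp":[18.5,35,3],"roll":-0.0175},{"dp":[18.5,35,3],"roll":-0.0175}]' 93
python3 -m pendant '[{"dp":[18.5,35,2],"roll":-0.0175},{"dp":[18.5,35,0],"roll":-0.0175},{"dp":[18.5,35,0],"roll":-0.0175},{"dp":[18.5,35,0],"roll":-0.0175},{"dp":[18.5,35,0],"roll":-0.0175},{"dp":[18.5,35,0],"roll":-0.0175},{"dp":[18.5,35,0],"roll":-0.0175},{"dp":[18.5,35,0],"roll":-0.0175},{"dp":[0,0,0],"roll":0},{"dp":[0,0,0],"roll":0},{"dp":[0,0,0],"roll":0}]'
python3 - <<'E'
from h import *
import pickle
s=arm.read_state(); ci=arm.camera_info("wrist"); f=arm.grab_frame("wrist"); cv2.imwrite("pics/w1.png",f); pickle.dump(ci,open("w1.pkl","wb"))
print(s["t"],s["tool_pos"],s["qd"])
E
```

```text
t: 0.77
tool_pos: [0.3928, -0.266, 0.2424]
ee_rot: [[0.961, 0.275, -0.0], [0.275, -0.961, 0.0], [-0.0, -0.0, -1.0]]
wrist_force: [0.6, -0.1, 0.6]
grip_width: 0.0932
grasp_force: 0.0
t: 1.68
tool_pos: [0.5402, 0.012, 0.2441]
ee_rot: [[0.99, 0.14, -0.001], [0.14, -0.99, -0.0], [-0.001, 0.0, -1.0]]
wrist_force: [-0.2, -0.0, -0.3]
grip_width: 0.093
grasp_force: 0.0
1.6833 [0.54015638 0.01201497 0.24405236] [-1.76144178 -1.00860543  0.39963944  0.02807609 -0.03176641  0.08115166]
```

View pics/w1.png

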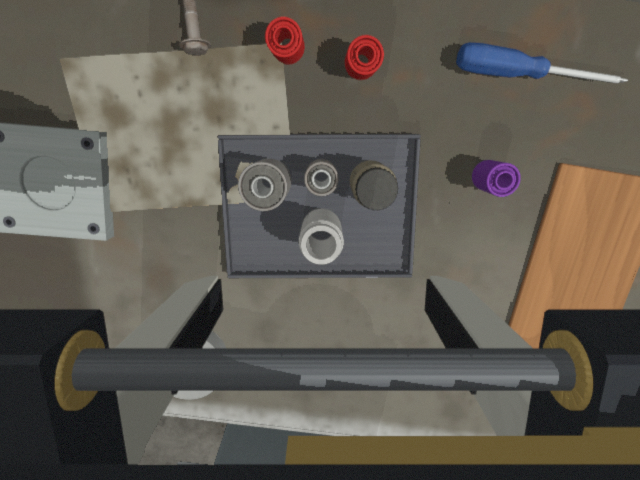

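The wrist view shows the large bush rim near (263,185), the small bush near (321,177), the jar cap near (377,188), the tube ring near (322,240), and the plate at left.

Run:
```python
from h import *
import pickle
ci=pickle.load(open("w1.pkl","rb")); f=cv2.imread("pics/w1.png"); g=cv2.GaussianBlur(cv2.cvtColor(f,cv2.COLOR_BGR2GRAY),(3,3),0)
c=[onz(ci,*p,.014)*1000 for p in[(219,136),(420,136),(410,275),(229,277)]]
o=np.mean(c,0); ex=(c[0]+c[1]-c[2]-c[3]); a=np.arctan2(ex[1],ex[0]); print("tray",o,"yaw",a,np.linalg.norm(c[0]-c[1]),np.linalg.norm(c[1]-c[2]))
R=np.array([[np.cos(a),-np.sin(a)],[np.sin(a),np.cos(a)]])
for n,p,z,r in[("large",(263,186),.054,.0225),("small",(321,177),.044,.016),("jar",(377,188),.069,.019),("tube",(322,240),.070,.021)]:
    best=cv2.HoughCircles(cv2.resize(g[p[1]-35:p[1]+35,p[0]-35:p[0]+35],None,fx=4,fy=4,interpolation=cv2.INTER_CUBIC),cv2.HOUGH_GRADIENT,1,30,param1=100,param2=12,
      minRadius=int(4*.9*r*ci["fx"]/(ci["T"][2][3]-z)),maxRadius=int(4*1.1*r*ci["fx"]/(ci["T"][2][3]-z)))
    for h in ([] if best is None else best[0][:2]):
        u,v=p[0]-35+h[0]/4,p[1]-35+h[1]/4; q=onz(ci,u,v,z)*1000; print(n,(u,v),h[2]/4,q.round(1),"tray",((q-o)@R).round(1))
    q=onz(ci,*p,z)*1000; print("  hand",q.round(1),((q-o)@R).round(1))
```

```text
tray [533.42791398  15.43597653] yaw 0.13735155725106024 197.41281112760936 145.45404360332537
  hand [555.7  70.2] [29.6 51.2]
small (np.float32(321.875), np.float32(179.375)) 16.375 [568.   17.6] tray [34.5 -2.5]
  hand [570.1  18.8] [36.7 -1.7]
  hand [570.4 -30.9] [ 30.2 -50.9]
tube (np.float32(321.375), np.float32(241.375)) 22.175 [515.7  10.6] tray [-18.3  -2.3]
  hand [517.   10.3] [-17.   -2.9]
```

```bash
python3 -m pendant '[{"dp":[-12.8,-1.1,0],"roll":0},{"dp":[-12.8,-1.1,-20],"roll":0},{"dp":[0,0,-38],"roll":0},{"dp":[0,0,-38],"roll":0},{"dp":[0,0,-38],"roll":0},{"dp":[0,0,-38],"roll":0},{"dp":[0,0,-30],"roll":0},{"dp":[0,0,-18],"roll":0},{"dp":[0,0,0],"roll":0},{"dp":[0,0,0],"roll":0}]' 80
python3 -m pendant '[{"dp":[0,0,0],"roll":0},{"dp":[0,0,0],"roll":0},{"dp":[0,0,0],"roll":0},{"dp":[0,0,0],"roll":0},{"dp":[0,0,0],"roll":0},{"dp":[0,0,0],"roll":0},{"dp":[0,0,0],"roll":0},{"dp":[0,0,0],"roll":0},{"dp":[0,0,0],"roll":0},{"dp":[0,0,0],"roll":0},{"dp":[0,0,0],"roll":0},{"dp":[0,0,0],"roll":0}]' 30 30
```

```text
t: 2.57
tool_pos: [0.5137, 0.0087, 0.0241]
ee_rot: [[0.991, 0.137, -0.002], [0.137, -0.991, 0.0], [-0.002, -0.0, -1.0]]
wrist_force: [0.3, -0.7, 0.0]
grip_width: 0.0801
grasp_force: 0.0
t: 3.57
tool_pos: [0.5153, 0.0101, 0.0251]
ee_rot: [[0.99, 0.139, 0.001], [0.139, -0.99, 0.0], [0.001, -0.0, -1.0]]
wrist_force: [-1.0, 1.2, 5.4]
grip_width: 0.0415
grasp_force: 30.0
```

```bash
python3 -m pendant '[{"dp":[0,0,8],"roll":0},{"dp":[0,0,20],"roll":0},{"dp":[0,0,36],"roll":0},{"dp":[0,0,36],"roll":0},{"dp":[7.1,-36,0],"roll":0},{"dp":[7.1,-36,0],"roll":0},{"dp":[7.1,-36,0],"roll":0},{"dp":[7.1,-36,0],"roll":0},{"dp":[7.1,-36,0],"roll":0},{"dp":[7.1,-36,0],"roll":0},{"dp":[7.1,-36,0],"roll":0},{"dp":[7.1,-36,0],"roll":0}]'
python3 -m pendant '[{"dp":[0,0,0],"roll":0},{"dp":[0,0,0],"roll":0},{"dp":[0,0,-30],"roll":0},{"dp":[0,0,-30],"roll":0},{"dp":[0,0,-22],"roll":0},{"dp":[0,0,-8],"roll":0},{"dp":[0,0,-5],"roll":0},{"dp":[0,0,0],"roll":0},{"dp":[0,0,0],"roll":0},{"dp":[0,0,0],"roll":0}]'
```

```text
t: 4.57
tool_pos: [0.5708, -0.2796, 0.1236]
ee_rot: [[0.99, 0.139, -0.002], [0.139, -0.99, 0.001], [-0.002, -0.001, -1.0]]
wrist_force: [0.1, 0.7, -4.6]
grip_width: 0.0414
grasp_force: 30.0
t: 5.4
tool_pos: [0.5732, -0.2787, 0.0319]
ee_rot: [[0.99, 0.14, 0.003], [0.14, -0.99, -0.002], [0.003, 0.002, -1.0]]
wrist_force: [-0.3, -0.2, -4.8]
grip_width: 0.0414
grasp_force: 30.0
```

```bash
python3 -m pendant '[{"dp":[0,0,-2],"roll":0},{"dp":[0,0,-1],"roll":0},{"dp":[0,0,-1],"roll":0},{"dp":[0,0,0],"roll":0},{"dp":[0,0,0],"roll":0},{"dp":[0,0,0],"roll":0}]'
```

```text
t: 5.9
tool_pos: [0.5725, -0.2785, 0.0271]
ee_rot: [[0.99, 0.139, 0.001], [0.139, -0.99, -0.001], [0.001, 0.001, -1.0]]
wrist_force: [-2.4, 2.2, 6.0]
grip_width: 0.0415
grasp_force: 30.0
```

```bash
python3 -m pendant '[{"dp":[0,0,0],"roll":0},{"dp":[0,0,0],"roll":0},{"dp":[0,0,0],"roll":0},{"dp":[0,0,0],"roll":0},{"dp":[0,0,15],"roll":0},{"dp":[0,0,35],"roll":0},{"dp":[0,0,40],"roll":0},{"dp":[0,0,40],"roll":0},{"dp":[0,0,0],"roll":0}]' 80
python3 -c "
from rig import arm
print(arm.read_state()['qpos'])"
```

```text
t: 6.65
tool_pos: [0.5763, -0.2807, 0.1663]
ee_rot: [[0.99, 0.139, 0.013], [0.139, -0.99, -0.007], [0.011, 0.009, -1.0]]
wrist_force: [0.3, -1.2, 1.7]
grip_width: 0.08
grasp_force: 0.0
[-3.05527360e+01  1.45056421e+01  8.28246980e+01  2.79706738e-03
  8.18370119e+01  5.14324262e+01]
```

```bash
python3 -m pendant '[{"dp":[-1.3,25,0],"roll":0.1122},{"dp":[-1.3,25,0],"roll":0.1122},{"dp":[-1.3,25,0],"roll":0.1122},{"dp":[-1.3,25,0],"roll":0.1122},{"dp":[-1.3,25,0],"roll":0.1122},{"dp":[-1.3,25,0],"roll":0.1122},{"dp":[-1.3,25,0],"roll":0.1122},{"dp":[-1.3,25,0],"roll":0.1122},{"dp":[-1.3,25,0],"roll":0.1122},{"dp":[-1.3,25,0],"roll":0.1122},{"dp":[-1.3,25,0],"roll":0.1122},{"dp":[-1.3,25,0],"roll":0.1122}]' 80
python3 -m pendant '[{"dp":[-1.3,25,0],"roll":0.1122},{"dp":[-1.3,25,0],"roll":0.1122},{"dp":[0,0,0],"roll":0},{"dp":[0,0,0],"roll":0},{"dp":[0,0,0],"roll":0},{"dp":[0,0,0],"roll":0},{"dp":[0,0,0],"roll":0}]'
```

```text
t: 7.65
tool_pos: [0.556, 0.0231, 0.1555]
ee_rot: [[0.079, 0.997, 0.0], [0.997, -0.079, -0.0], [0.0, 0.0, -1.0]]
wrist_force: [0.2, 1.1, 0.2]
grip_width: 0.0802
grasp_force: 0.0
t: 8.23
tool_pos: [0.5537, 0.0708, 0.1556]
ee_rot: [[-0.137, 0.991, -0.0], [0.991, 0.137, -0.0], [-0.0, -0.0, -1.0]]
wrist_force: [0.0, 0.2, 0.4]
grip_width: 0.0802
grasp_force: 0.0
```

```bash
python3 -m pendant '[{"dp":[1.8,-1,0],"roll":0},{"dp":[0,0,-35],"roll":0},{"dp":[0,0,-35],"roll":0},{"dp":[0,0,-35],"roll":0},{"dp":[0,0,-18],"roll":0},{"dp":[0,0,-6],"roll":0},{"dp":[0,0,0],"roll":0},{"dp":[0,0,0],"roll":0},{"dp":[0,0,0],"roll":0}]'
python3 -m pendant '[{"dp":[0,0,0],"roll":0},{"dp":[0,0,0],"roll":0},{"dp":[0,0,0],"roll":0},{"dp":[0,0,0],"roll":0},{"dp":[0,0,0],"roll":0},{"dp":[0,0,0],"roll":0},{"dp":[0,0,0],"roll":0},{"dp":[0,0,0],"roll":0},{"dp":[0,0,0],"roll":0},{"dp":[0,0,0],"roll":0},{"dp":[0,0,0],"roll":0}]' 30 30
```

```text
t: 8.98
tool_pos: [0.5573, 0.0708, 0.0289]
ee_rot: [[-0.139, 0.99, 0.003], [0.99, 0.139, 0.0], [-0.0, 0.003, -1.0]]
wrist_force: [1.0, -0.2, 0.0]
grip_width: 0.0798
grasp_force: 0.0
t: 9.9
tool_pos: [0.5552, 0.0709, 0.0267]
ee_rot: [[-0.139, 0.99, -0.0], [0.99, 0.139, -0.0], [0.0, -0.0, -1.0]]
wrist_force: [-4.6, 0.8, 5.1]
grip_width: 0.0438
grasp_force: 30.0
```

```bash
python3 -m pendant '[{"dp":[0,0,8],"roll":0},{"dp":[0,0,20],"roll":0},{"dp":[0,0,36],"roll":0},{"dp":[0,0,36],"roll":0},{"dp":[-4.5,-25.1,0],"roll":-0.1122},{"dp":[-4.5,-25.1,0],"roll":-0.1122},{"dp":[-4.5,-25.1,0],"roll":-0.1122},{"dp":[-4.5,-25.1,0],"roll":-0.1122},{"dp":[-4.5,-25.1,0],"roll":-0.1122},{"dp":[-4.5,-25.1,0],"roll":-0.1122},{"dp":[-4.5,-25.1,0],"roll":-0.1122},{"dp":[-4.5,-25.1,0],"roll":-0.1122}]'
python3 -m pendant '[{"dp":[-4.5,-25.1,0],"roll":-0.1122},{"dp":[-4.5,-25.1,0],"roll":-0.1122},{"dp":[-4.5,-25.1,0],"roll":-0.1122},{"dp":[-4.5,-25.1,0],"roll":-0.1122},{"dp":[-4.5,-25.1,0],"roll":-0.1122},{"dp":[-4.5,-25.1,0],"roll":-0.1122},{"dp":[0,0,0],"roll":0},{"dp":[0,0,0],"roll":0},{"dp":[0,0,0],"roll":0}]'
```

```text
t: 10.9
tool_pos: [0.5187, -0.131, 0.1263]
ee_rot: [[0.691, 0.723, -0.0], [0.723, -0.691, 0.0], [-0.0, -0.0, -1.0]]
wrist_force: [0.2, -0.8, -3.6]
grip_width: 0.0443
grasp_force: 30.0
t: 11.65
tool_pos: [0.4921, -0.2801, 0.1262]
ee_rot: [[0.99, 0.14, -0.001], [0.14, -0.99, 0.001], [-0.0, -0.001, -1.0]]
wrist_force: [0.2, -0.3, -4.9]
grip_width: 0.0442
grasp_force: 30.0
```

```bash
python3 -m pendant '[{"dp":[0,0,-35],"roll":0},{"dp":[0,0,-30],"roll":0},{"dp":[0,0,-20],"roll":0},{"dp":[0,0,-8],"roll":0},{"dp":[0,0,0],"roll":0},{"dp":[0,0,0],"roll":0},{"dp":[0,0,0],"roll":0},{"dp":[0,0,0],"roll":0},{"dp":[0,0,0],"roll":0},{"dp":[0,0,0],"roll":0}]'
```

```text
t: 12.48
tool_pos: [0.4931, -0.281, 0.0349]
ee_rot: [[0.99, 0.139, 0.002], [0.139, -0.99, -0.001], [0.002, 0.001, -1.0]]
wrist_force: [-0.4, -0.3, -3.0]
grip_width: 0.0439
grasp_force: 30.0
```

```bash
python3 -m pendant '[{"dp":[0,0,-2],"roll":0},{"dp":[0,0,-2],"roll":0},{"dp":[0,0,-1],"roll":0},{"dp":[0,0,0],"roll":0},{"dp":[0,0,0],"roll":0},{"dp":[0,0,0],"roll":0},{"dp":[0,0,0],"roll":0}]'
```

```text
t: 13.07
tool_pos: [0.4924, -0.2805, 0.0288]
ee_rot: [[0.99, 0.139, 0.0], [0.139, -0.99, -0.0], [0.0, 0.0, -1.0]]
wrist_force: [-1.5, 0.8, -0.1]
grip_width: 0.0442
grasp_force: 30.0
```

```bash
python3 -m pendant '[{"dp":[0,0,-0.5],"roll":0},{"dp":[0,0,0],"roll":0},{"dp":[0,0,0],"roll":0},{"dp":[0,0,0],"roll":0},{"dp":[0,0,0],"roll":0},{"dp":[0,0,15],"roll":0},{"dp":[0,0,35],"roll":0},{"dp":[0,0,40],"roll":0},{"dp":[0,0,40],"roll":0}]' 80
python3 -m pendant '[{"dp":[5.5,17.7,0],"roll":0.1122},{"dp":[5.5,17.7,0],"roll":0.1122},{"dp":[5.5,17.7,0],"roll":0.1122},{"dp":[5.5,17.7,0],"roll":0.1122},{"dp":[5.5,17.7,0],"roll":0.1122},{"dp":[5.5,17.7,0],"roll":0.1122},{"dp":[5.5,17.7,0],"roll":0.1122},{"dp":[5.5,17.7,0],"roll":0.1122},{"dp":[5.5,17.7,0],"roll":0.1122},{"dp":[5.5,17.7,0],"roll":0.1122},{"dp":[5.5,17.7,0],"roll":0.1122},{"dp":[5.5,17.7,0],"roll":0.1122}]' 80
python3 -m pendant '[{"dp":[5.5,17.7,0],"roll":0.1122},{"dp":[5.5,17.7,0],"roll":0.1122},{"dp":[0,0,0],"roll":0},{"dp":[0,0,0],"roll":0},{"dp":[0,0,0],"roll":0},{"dp":[0,0,0],"roll":0},{"dp":[0,0,0],"roll":0}]'
python3 - <<'E'
from h import *
cv2.imwrite("pics/top1.png",arm.grab_frame("top"))
E
```

```text
t: 13.82
tool_pos: [0.4915, -0.2799, 0.1587]
ee_rot: [[0.99, 0.139, -0.002], [0.139, -0.99, 0.001], [-0.002, -0.002, -1.0]]
wrist_force: [0.1, -0.8, 0.2]
grip_width: 0.0799
grasp_force: 0.0
t: 14.82
tool_pos: [0.5586, -0.0672, 0.1582]
ee_rot: [[0.079, 0.997, 0.0], [0.997, -0.079, -0.0], [-0.0, 0.0, -1.0]]
wrist_force: [-0.6, -0.0, 0.7]
grip_width: 0.0804
grasp_force: 0.0
t: 15.4
tool_pos: [0.5692, -0.0336, 0.1582]
ee_rot: [[-0.137, 0.991, -0.0], [0.991, 0.137, -0.0], [-0.0, -0.0, -1.0]]
wrist_force: [0.5, -0.6, -0.6]
grip_width: 0.08
grasp_force: 0.0
```

View pics/top1.png

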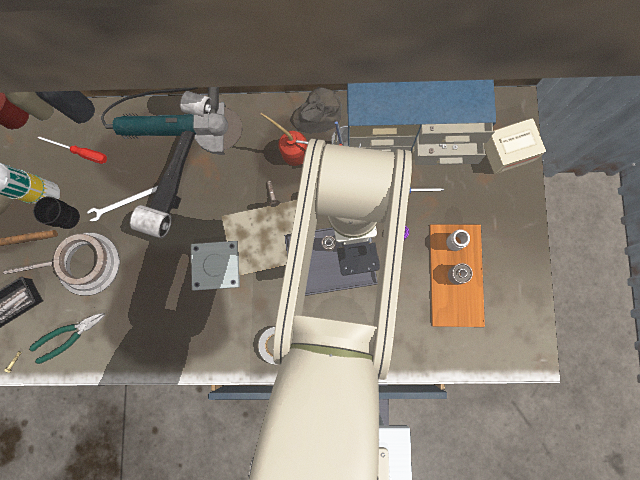

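Top view: the tube at (459,239) and the large bush at (461,273) stand on the board, and the small bush is still at (328,242). Next is the jar.

```bash
python3 -m pendant '[{"dp":[0.4,1.6,0],"roll":0},{"dp":[0,0,-35],"roll":0},{"dp":[0,0,-35],"roll":0},{"dp":[0,0,-35],"roll":0},{"dp":[0,0,-22],"roll":0},{"dp":[0,0,-7],"roll":0},{"dp":[0,0,-3],"roll":0},{"dp":[0,0,0],"roll":0},{"dp":[0,0,0],"roll":0},{"dp":[0,0,0],"roll":0},{"dp":[0,0,0],"roll":0}]'
python3 -m pendant '[{"dp":[0,0,0],"roll":0},{"dp":[0,0,0],"roll":0},{"dp":[0,0,0],"roll":0},{"dp":[0,0,0],"roll":0},{"dp":[0,0,0],"roll":0},{"dp":[0,0,0],"roll":0},{"dp":[0,0,0],"roll":0},{"dp":[0,0,0],"roll":0},{"dp":[0,0,0],"roll":0},{"dp":[0,0,0],"roll":0},{"dp":[0,0,0],"roll":0}]' 30 25
```

```text
t: 16.37
tool_pos: [0.5714, -0.0313, 0.0232]
ee_rot: [[-0.139, 0.99, 0.003], [0.99, 0.139, -0.001], [-0.001, 0.003, -1.0]]
wrist_force: [-0.1, -0.0, -0.2]
grip_width: 0.0797
grasp_force: 0.0
t: 17.28
tool_pos: [0.5696, -0.0311, 0.0211]
ee_rot: [[-0.139, 0.99, -0.0], [0.99, 0.139, -0.0], [0.0, -0.0, -1.0]]
wrist_force: [-2.2, -0.4, 2.0]
grip_width: 0.0409
grasp_force: 25.0
```

```bash
python3 -m pendant '[{"dp":[0,0,8],"roll":0},{"dp":[0,0,20],"roll":0},{"dp":[0,0,36],"roll":0},{"dp":[0,0,36],"roll":0},{"dp":[-11.2,-17.8,0],"roll":-0.1122},{"dp":[-11.2,-17.8,0],"roll":-0.1122},{"dp":[-11.2,-17.8,0],"roll":-0.1122},{"dp":[-11.2,-17.8,0],"roll":-0.1122},{"dp":[-11.2,-17.8,0],"roll":-0.1122},{"dp":[-11.2,-17.8,0],"roll":-0.1122},{"dp":[-11.2,-17.8,0],"roll":-0.1122},{"dp":[-11.2,-17.8,0],"roll":-0.1122}]'
python3 -m pendant '[{"dp":[-11.2,-17.8,0],"roll":-0.1122},{"dp":[-11.2,-17.8,0],"roll":-0.1122},{"dp":[-11.2,-17.8,0],"roll":-0.1122},{"dp":[-11.2,-17.8,0],"roll":-0.1122},{"dp":[-11.2,-17.8,0],"roll":-0.1122},{"dp":[-11.2,-17.8,0],"roll":-0.1122},{"dp":[0,0,0],"roll":0},{"dp":[0,0,0],"roll":0},{"dp":[0,0,0],"roll":0}]'
python3 -m pendant '[{"dp":[0,0,-35],"roll":0},{"dp":[0,0,-30],"roll":0},{"dp":[0,0,-20],"roll":0},{"dp":[0,0,-8],"roll":0},{"dp":[0,0,-2],"roll":0},{"dp":[0,0,0],"roll":0},{"dp":[0,0,0],"roll":0},{"dp":[0,0,0],"roll":0},{"dp":[0,0,0],"roll":0},{"dp":[0,0,0],"roll":0},{"dp":[0,0,0],"roll":0}]'
```

```text
t: 18.28
tool_pos: [0.4796, -0.1742, 0.1215]
ee_rot: [[0.691, 0.723, 0.0], [0.723, -0.691, -0.0], [0.0, 0.0, -1.0]]
wrist_force: [0.1, 1.1, -2.5]
grip_width: 0.0412
grasp_force: 25.0
t: 19.03
tool_pos: [0.4132, -0.28, 0.1213]
ee_rot: [[0.99, 0.141, 0.0], [0.141, -0.99, 0.0], [0.0, -0.0, -1.0]]
wrist_force: [0.2, -0.2, -2.0]
grip_width: 0.0406
grasp_force: 25.0
t: 19.95
tool_pos: [0.4134, -0.2807, 0.0269]
ee_rot: [[0.99, 0.139, 0.001], [0.139, -0.99, -0.001], [0.001, 0.001, -1.0]]
wrist_force: [-0.7, -0.2, -2.0]
grip_width: 0.0411
grasp_force: 25.0
```

```bash
python3 -m pendant '[{"dp":[0,0,-2],"roll":0},{"dp":[0,0,-1.5],"roll":0},{"dp":[0,0,0],"roll":0},{"dp":[0,0,0],"roll":0},{"dp":[0,0,0],"roll":0},{"dp":[0,0,0],"roll":0},{"dp":[0,0,0],"roll":0}]'
```

```text
t: 20.53
tool_pos: [0.4132, -0.2805, 0.023]
ee_rot: [[0.99, 0.139, 0.0], [0.139, -0.99, -0.0], [0.0, 0.0, -1.0]]
wrist_force: [-0.9, 0.8, 5.2]
grip_width: 0.0406
grasp_force: 25.0
```

```bash
python3 -m pendant '[{"dp":[0,0,0],"roll":0},{"dp":[0,0,0],"roll":0},{"dp":[0,0,0],"roll":0},{"dp":[0,0,0],"roll":0},{"dp":[0,0,15],"roll":0},{"dp":[0,0,35],"roll":0},{"dp":[0,0,40],"roll":0},{"dp":[0,0,40],"roll":0},{"dp":[0,0,0],"roll":0}]' 80
python3 -m pendant '[{"dp":[17.2,33.1,0],"roll":0},{"dp":[17.2,33.1,0],"roll":0},{"dp":[17.2,33.1,0],"roll":0},{"dp":[17.2,33.1,0],"roll":0},{"dp":[17.2,33.1,0],"roll":0},{"dp":[17.2,33.1,0],"roll":0},{"dp":[17.2,33.1,0],"roll":0},{"dp":[17.2,33.1,0],"roll":0},{"dp":[17.2,33.1,0],"roll":0},{"dp":[0,0,0],"roll":0},{"dp":[0,0,0],"roll":0},{"dp":[0,0,0],"roll":0}]' 70
python3 - <<'E'
from h import *
import pickle
ci=arm.camera_info("wrist"); f=arm.grab_frame("wrist"); cv2.imwrite("pics/w2.png",f); pickle.dump(ci,open("w2.pkl","wb"))
g=cv2.GaussianBlur(cv2.cvtColor(f,cv2.COLOR_BGR2GRAY),(3,3),0)
p=proj(ci,[.568,.018,.044]); r=.016*ci["fx"]/(ci["T"][2][3]-.044); print(p,r,arm.read_state()["tool_pos"])
cv2.imwrite("pics/top2.png",arm.grab_frame("top"))
E
```

```text
t: 21.28
tool_pos: [0.4168, -0.2834, 0.1617]
ee_rot: [[0.99, 0.139, 0.01], [0.139, -0.99, -0.008], [0.009, 0.01, -1.0]]
wrist_force: [0.9, -0.3, 1.7]
grip_width: 0.0799
grasp_force: 0.0
t: 22.28
tool_pos: [0.5674, 0.0175, 0.152]
ee_rot: [[0.99, 0.14, -0.001], [0.14, -0.99, -0.0], [-0.001, 0.0, -1.0]]
wrist_force: [0.6, -0.0, 0.3]
grip_width: 0.0699
grasp_force: 0.0
[323.12330254 233.34999047] 22.7810482120628 [0.56734448 0.01689148 0.1522112 ]
```

View pics/w2.png

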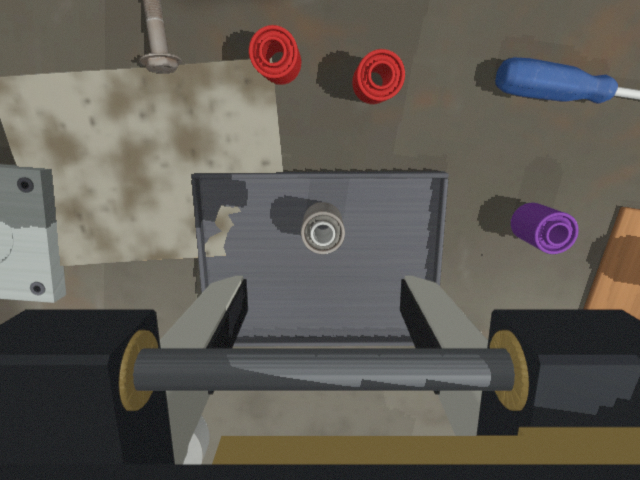

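The tray holds only the small bush, with its rim at (323,232), as predicted. Grasp it.

```bash
python3 -m pendant '[{"dp":[1,0.6,0],"roll":0},{"dp":[0,0,-35],"roll":0},{"dp":[0,0,-35],"roll":0},{"dp":[0,0,-35],"roll":0},{"dp":[0,0,-19],"roll":0},{"dp":[0,0,-7],"roll":0},{"dp":[0,0,-2.5],"roll":0},{"dp":[0,0,0],"roll":0},{"dp":[0,0,0],"roll":0},{"dp":[0,0,0],"roll":0},{"dp":[0,0,0],"roll":0}]'
python3 -m pendant '[{"dp":[0,0,0],"roll":0},{"dp":[0,0,0],"roll":0},{"dp":[0,0,0],"roll":0},{"dp":[0,0,0],"roll":0},{"dp":[0,0,0],"roll":0},{"dp":[0,0,0],"roll":0},{"dp":[0,0,0],"roll":0},{"dp":[0,0,0],"roll":0},{"dp":[0,0,0],"roll":0},{"dp":[0,0,0],"roll":0},{"dp":[0,0,0],"roll":0}]' 22 20
python3 - <<'E'
from h import *
f=cv2.imread("pics/top0.png"); ci=arm.camera_info("top")
g=cv2.cvtColor(cv2.resize(f[238:294,186:244],None,fx=6,fy=6,interpolation=cv2.INTER_CUBIC),cv2.COLOR_BGR2GRAY)
h=cv2.HoughCircles(g,cv2.HOUGH_GRADIENT,1,30,param1=60,param2=10,minRadius=60,maxRadius=80)
for c in h[0][:3]: print(c,onz(ci,186+(c[0]+.5)/6-.5,238+(c[1]+.5)/6-.5,.016))
E
```

```text
t: 23.3
tool_pos: [0.5702, 0.0181, 0.021]
ee_rot: [[0.99, 0.139, 0.003], [0.139, -0.99, -0.0], [0.003, 0.001, -1.0]]
wrist_force: [-0.2, -0.6, -0.5]
grip_width: 0.07
grasp_force: 0.0
t: 24.22
tool_pos: [0.5687, 0.0182, 0.0191]
ee_rot: [[0.99, 0.139, -0.0], [0.139, -0.99, 0.0], [-0.0, -0.0, -1.0]]
wrist_force: [0.6, 0.3, 0.7]
grip_width: 0.031
grasp_force: 20.0
[171.5 163.5  71.1] [0.52165605 0.28866692]
[102.5 244.5  64.8] [0.49004867 0.31517606]
[235.5 230.5  77.2] [0.49489738 0.26259889]
```

```bash
python3 -m pendant '[{"dp":[0,0,8],"roll":0},{"dp":[0,0,20],"roll":0},{"dp":[0,0,36],"roll":0},{"dp":[0,0,16],"roll":0},{"dp":[-5.9,33.8,0],"roll":0},{"dp":[-5.9,33.8,0],"roll":0},{"dp":[-5.9,33.8,0],"roll":0},{"dp":[-5.9,33.8,0],"roll":0},{"dp":[-5.9,33.8,0],"roll":0},{"dp":[-5.9,33.8,0],"roll":0},{"dp":[-5.9,33.8,0],"roll":0},{"dp":[-5.7,33.8,0],"roll":0}]'
python3 -m pendant '[{"dp":[0,0,0],"roll":0},{"dp":[0,0,0],"roll":0},{"dp":[0,0,0],"roll":0},{"dp":[0,0,-25],"roll":0},{"dp":[0,0,-20],"roll":0},{"dp":[0,0,-10],"roll":0},{"dp":[0,0,-5],"roll":0},{"dp":[0,0,0],"roll":0},{"dp":[0,0,0],"roll":0},{"dp":[0,0,0],"roll":0},{"dp":[0,0,0],"roll":0},{"dp":[0,0,0],"roll":0}]'
```

```text
t: 25.22
tool_pos: [0.5211, 0.2902, 0.0996]
ee_rot: [[0.99, 0.139, 0.0], [0.139, -0.99, -0.0], [0.0, 0.0, -1.0]]
wrist_force: [0.4, -0.0, -2.2]
grip_width: 0.031
grasp_force: 20.0
t: 26.22
tool_pos: [0.5226, 0.2889, 0.0403]
ee_rot: [[0.99, 0.139, 0.002], [0.139, -0.99, 0.001], [0.002, -0.001, -1.0]]
wrist_force: [-1.4, -0.4, -2.4]
grip_width: 0.0313
grasp_force: 20.0
```

```bash
python3 -m pendant '[{"dp":[0,0,-5],"roll":0},{"dp":[0,0,-3],"roll":0},{"dp":[0,0,-2],"roll":0},{"dp":[0,0,-1],"roll":0},{"dp":[0,0,-1],"roll":0},{"dp":[0,0,0],"roll":0},{"dp":[0,0,0],"roll":0},{"dp":[0,0,0],"roll":0},{"dp":[0,0,0],"roll":0},{"dp":[0,0,0],"roll":0}]'
```

```text
t: 27.05
tool_pos: [0.5218, 0.2886, 0.0271]
ee_rot: [[0.99, 0.139, 0.0], [0.139, -0.99, 0.0], [0.0, -0.0, -1.0]]
wrist_force: [-0.1, -0.5, -1.3]
grip_width: 0.0313
grasp_force: 20.0
```

```bash
python3 -m pendant '[{"dp":[0,0,-0.8],"roll":0},{"dp":[0,0,0],"roll":0},{"dp":[0,0,0],"roll":0},{"dp":[0,0,0],"roll":0}]'
python3 -m pendant '[{"dp":[0,0,0],"roll":0},{"dp":[0,0,0],"roll":0},{"dp":[0,0,0],"roll":0},{"dp":[0,0,0],"roll":0},{"dp":[0,0,12],"roll":0},{"dp":[0,0,35],"roll":0},{"dp":[0,0,40],"roll":0},{"dp":[0,0,40],"roll":0},{"dp":[0,0,0],"roll":0},{"dp":[0,0,0],"roll":0},{"dp":[0,0,0],"roll":0},{"dp":[0,0,0],"roll":0}]' 60
python3 - <<'E'
from h import *
import pickle
ci=arm.camera_info("wrist"); f=arm.grab_frame("wrist"); cv2.imwrite("pics/w3.png",f); pickle.dump(ci,open("w3.pkl","wb"))
print(proj(ci,[.5218,.2886,.052]),proj(ci,[.5217,.2887,.016]))
E
```

```text
t: 27.38
tool_pos: [0.522, 0.2887, 0.0271]
ee_rot: [[0.99, 0.139, 0.0], [0.139, -0.99, 0.0], [0.0, -0.0, -1.0]]
wrist_force: [-2.8, -1.3, 4.9]
grip_width: 0.0309
grasp_force: 20.0
t: 28.38
tool_pos: [0.5208, 0.2882, 0.1518]
ee_rot: [[0.99, 0.139, -0.002], [0.139, -0.99, -0.001], [-0.002, 0.001, -1.0]]
wrist_force: [0.0, -0.6, -1.4]
grip_width: 0.0599
grasp_force: 0.0
[323.18926066 235.49551442] [323.06472602 223.68973499]
```

View pics/w3.png

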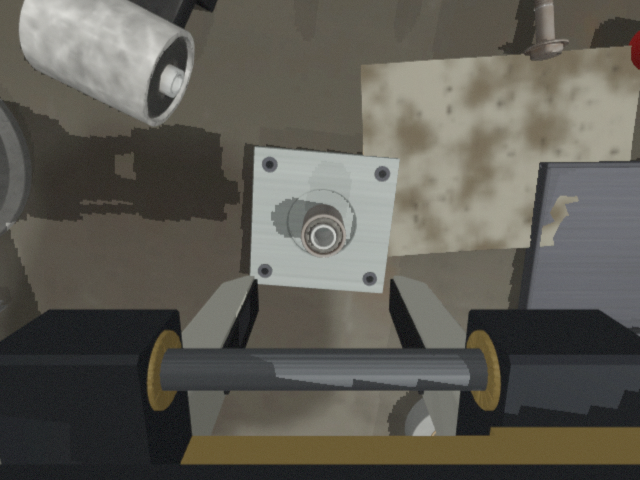

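The small bush (323,235) stands in the recess, circle centre about (322,222), which matches the prediction to about 1 mm. Now return the tube.

```bash
python3 -m pendant '[{"dp":[3.4,-37.8,0],"roll":0},{"dp":[3.4,-37.8,0],"roll":0},{"dp":[3.4,-37.8,0],"roll":0},{"dp":[3.4,-37.8,0],"roll":0},{"dp":[3.4,-37.8,0],"roll":0},{"dp":[3.4,-37.8,0],"roll":0},{"dp":[3.4,-37.8,0],"roll":0},{"dp":[3.4,-37.8,0],"roll":0},{"dp":[3.4,-37.8,0],"roll":0},{"dp":[3.4,-37.8,0],"roll":0},{"dp":[3.4,-37.8,0],"roll":0},{"dp":[3.4,-37.8,0],"roll":0}]' 80
python3 -m pendant '[{"dp":[3.4,-37.8,0],"roll":0},{"dp":[3.4,-37.8,0],"roll":0},{"dp":[3.4,-37.8,0],"roll":0},{"dp":[0,0,0],"roll":0},{"dp":[0,0,0],"roll":0},{"dp":[0,0,0],"roll":0},{"dp":[0,0,0],"roll":0}]'
python3 - <<'E'
from h import *
import pickle
ci=arm.camera_info("wrist"); f=arm.grab_frame("wrist"); cv2.imwrite("pics/w4.png",f)
for p in([.5725,-.2785,.072],[.4924,-.2805,.056],[.4132,-.2805,.071]): print(proj(ci,p))
E
```

```text
t: 29.43
tool_pos: [0.5613, -0.1665, 0.1515]
ee_rot: [[0.99, 0.139, -0.003], [0.139, -0.99, 0.001], [-0.003, -0.002, -1.0]]
wrist_force: [1.1, -0.3, -0.7]
grip_width: 0.0799
grasp_force: 0.0
t: 30.02
tool_pos: [0.5724, -0.2769, 0.1523]
ee_rot: [[0.99, 0.14, -0.002], [0.14, -0.99, 0.001], [-0.001, -0.002, -1.0]]
wrist_force: [-0.3, -0.3, 0.7]
grip_width: 0.0802
grasp_force: 0.0
[326.3451032  245.16946564]
[313.75582164 340.59216862]
[299.48118155 442.12920763]
```

View pics/w4.png

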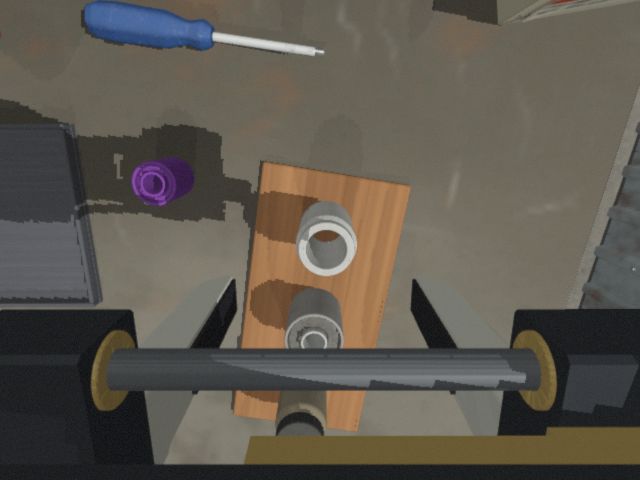

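All three stand upright on the board, and the tube rim at (326,246) matches the prediction. Descend and grip it.

```bash
python3 -m pendant '[{"dp":[0,-1.6,0],"roll":0},{"dp":[0,0,-35],"roll":0},{"dp":[0,0,-35],"roll":0},{"dp":[0,0,-30],"roll":0},{"dp":[0,0,-16],"roll":0},{"dp":[0,0,-7],"roll":0},{"dp":[0,0,-2.2],"roll":0},{"dp":[0,0,0],"roll":0},{"dp":[0,0,0],"roll":0},{"dp":[0,0,0],"roll":0},{"dp":[0,0,0],"roll":0},{"dp":[0,0,0],"roll":0}]'
python3 -m pendant '[{"dp":[0,0,0],"roll":0},{"dp":[0,0,0],"roll":0},{"dp":[0,0,0],"roll":0},{"dp":[0,0,0],"roll":0},{"dp":[0,0,0],"roll":0},{"dp":[0,0,0],"roll":0},{"dp":[0,0,0],"roll":0},{"dp":[0,0,0],"roll":0},{"dp":[0,0,0],"roll":0},{"dp":[0,0,0],"roll":0},{"dp":[0,0,0],"roll":0}]' 30 30
```

```text
t: 31.07
tool_pos: [0.5735, -0.2805, 0.0295]
ee_rot: [[0.99, 0.139, 0.002], [0.139, -0.99, -0.001], [0.002, 0.001, -1.0]]
wrist_force: [-0.3, 0.2, 0.4]
grip_width: 0.0803
grasp_force: 0.0
t: 31.98
tool_pos: [0.5727, -0.2797, 0.0281]
ee_rot: [[0.99, 0.139, -0.0], [0.139, -0.99, 0.0], [-0.0, -0.0, -1.0]]
wrist_force: [-0.7, 2.8, 1.8]
grip_width: 0.0413
grasp_force: 30.0
```

```bash
python3 -m pendant '[{"dp":[0,0,8],"roll":0},{"dp":[0,0,20],"roll":0},{"dp":[0,0,36],"roll":0},{"dp":[0,0,30],"roll":0},{"dp":[-7.15,36.2,0],"roll":0},{"dp":[-7.15,36.2,0],"roll":0},{"dp":[-7.15,36.2,0],"roll":0},{"dp":[-7.15,36.2,0],"roll":0},{"dp":[-7.15,36.2,0],"roll":0},{"dp":[-7.15,36.2,0],"roll":0},{"dp":[-7.15,36.2,0],"roll":0},{"dp":[-7.15,36.2,0],"roll":0}]'
python3 -m pendant '[{"dp":[0,0,0],"roll":0},{"dp":[0,0,0],"roll":0},{"dp":[0,0,0],"roll":0},{"dp":[0,0,-35],"roll":0},{"dp":[0,0,-27],"roll":0},{"dp":[0,0,-18],"roll":0},{"dp":[0,0,-8],"roll":0},{"dp":[0,0,-2],"roll":0},{"dp":[0,0,0],"roll":0},{"dp":[0,0,0],"roll":0},{"dp":[0,0,0],"roll":0},{"dp":[0,0,0],"roll":0}]'
python3 -m pendant '[{"dp":[0,0,0],"roll":0},{"dp":[0,0,-1],"roll":0},{"dp":[0,0,0],"roll":0},{"dp":[0,0,0],"roll":0}]'
```

```text
t: 32.98
tool_pos: [0.5146, 0.0109, 0.1221]
ee_rot: [[0.99, 0.139, -0.0], [0.139, -0.99, -0.0], [-0.0, 0.0, -1.0]]
wrist_force: [1.3, 0.1, -5.5]
grip_width: 0.0414
grasp_force: 30.0
t: 33.98
tool_pos: [0.5169, 0.0094, 0.0337]
ee_rot: [[0.99, 0.139, 0.003], [0.139, -0.99, -0.0], [0.003, 0.001, -1.0]]
wrist_force: [-0.7, 0.1, -4.5]
grip_width: 0.0414
grasp_force: 30.0
t: 34.32
tool_pos: [0.5155, 0.0097, 0.0312]
ee_rot: [[0.99, 0.139, -0.0], [0.139, -0.99, -0.0], [-0.0, 0.0, -1.0]]
wrist_force: [-0.1, 0.4, -5.0]
grip_width: 0.0414
grasp_force: 30.0
```

Next: lower about 5.5 mm to contact, release, and go to the large bush.

```bash
python3 -m pendant '[{"dp":[0,0,-2.5],"roll":0},{"dp":[0,0,-1.5],"roll":0},{"dp":[0,0,-1],"roll":0},{"dp":[0,0,-0.5],"roll":0},{"dp":[0,0,0],"roll":0},{"dp":[0,0,0],"roll":0},{"dp":[0,0,0],"roll":0},{"dp":[0,0,0],"roll":0}]'
```

```text
t: 34.98
tool_pos: [0.5156, 0.0097, 0.026]
ee_rot: [[0.99, 0.139, -0.0], [0.139, -0.99, 0.0], [-0.0, -0.0, -1.0]]
wrist_force: [-4.0, 1.3, 4.8]
grip_width: 0.0415
grasp_force: 30.0
```

```bash
python3 -m pendant '[{"dp":[0,0,0],"roll":0},{"dp":[0,0,0],"roll":0},{"dp":[0,0,0],"roll":0},{"dp":[0,0,0],"roll":0},{"dp":[0,0,15],"roll":0},{"dp":[0,0,35],"roll":0},{"dp":[0,0,40],"roll":0},{"dp":[0,0,30],"roll":0}]' 80
python3 -m pendant '[{"dp":[-2.9,-36.3,0],"roll":0},{"dp":[-2.9,-36.3,0],"roll":0},{"dp":[-2.9,-36.3,0],"roll":0},{"dp":[-2.9,-36.3,0],"roll":0},{"dp":[-2.9,-36.3,0],"roll":0},{"dp":[-2.9,-36.3,0],"roll":0},{"dp":[-2.9,-36.3,0],"roll":0},{"dp":[-2.9,-36.3,0],"roll":0},{"dp":[0,0,0],"roll":0},{"dp":[0,0,0],"roll":0},{"dp":[0,0,0],"roll":0},{"dp":[0,0,0],"roll":0}]'
```

```text
t: 35.65
tool_pos: [0.516, 0.0095, 0.1482]
ee_rot: [[0.99, 0.139, 0.001], [0.139, -0.99, -0.0], [0.001, 0.0, -1.0]]
wrist_force: [0.5, -0.2, 0.9]
grip_width: 0.0796
grasp_force: 0.0
t: 36.65
tool_pos: [0.4925, -0.2796, 0.1454]
ee_rot: [[0.99, 0.14, -0.0], [0.14, -0.99, 0.001], [-0.0, -0.001, -1.0]]
wrist_force: [0.2, 0.2, -0.3]
grip_width: 0.0799
grasp_force: 0.0
```

```bash
python3 -m pendant '[{"dp":[0,-0.9,0],"roll":0},{"dp":[0,0,-35],"roll":0},{"dp":[0,0,-35],"roll":0},{"dp":[0,0,-25],"roll":0},{"dp":[0,0,-13],"roll":0},{"dp":[0,0,-6],"roll":0},{"dp":[0,0,-2.6],"roll":0},{"dp":[0,0,0],"roll":0},{"dp":[0,0,0],"roll":0},{"dp":[0,0,0],"roll":0},{"dp":[0,0,0],"roll":0},{"dp":[0,0,0],"roll":0}]'
python3 -m pendant '[{"dp":[0,0,0],"roll":0},{"dp":[0,0,0],"roll":0},{"dp":[0,0,0],"roll":0},{"dp":[0,0,0],"roll":0},{"dp":[0,0,0],"roll":0},{"dp":[0,0,0],"roll":0},{"dp":[0,0,0],"roll":0},{"dp":[0,0,0],"roll":0},{"dp":[0,0,0],"roll":0},{"dp":[0,0,0],"roll":0},{"dp":[0,0,0],"roll":0}]' 30 30
```

```text
t: 37.65
tool_pos: [0.493, -0.2822, 0.0301]
ee_rot: [[0.99, 0.139, 0.001], [0.139, -0.99, -0.001], [0.001, 0.001, -1.0]]
wrist_force: [0.1, -0.4, -0.1]
grip_width: 0.0799
grasp_force: 0.0
t: 38.57
tool_pos: [0.4923, -0.2815, 0.0289]
ee_rot: [[0.99, 0.139, -0.0], [0.139, -0.99, 0.0], [-0.0, -0.0, -1.0]]
wrist_force: [-0.4, 2.3, 0.6]
grip_width: 0.0441
grasp_force: 30.0
```

```bash
python3 -m pendant '[{"dp":[0,0,8],"roll":0},{"dp":[0,0,20],"roll":0},{"dp":[0,0,36],"roll":0},{"dp":[0,0,30],"roll":0},{"dp":[4.5,25.2,0],"roll":0.1122},{"dp":[4.5,25.2,0],"roll":0.1122},{"dp":[4.5,25.2,0],"roll":0.1122},{"dp":[4.5,25.2,0],"roll":0.1122},{"dp":[4.5,25.2,0],"roll":0.1122},{"dp":[4.5,25.2,0],"roll":0.1122},{"dp":[4.5,25.2,0],"roll":0.1122},{"dp":[4.5,25.2,0],"roll":0.1122}]'
python3 -m pendant '[{"dp":[4.5,25.2,0],"roll":0.1122},{"dp":[4.5,25.2,0],"roll":0.1122},{"dp":[4.5,25.2,0],"roll":0.1122},{"dp":[4.5,25.2,0],"roll":0.1122},{"dp":[4.5,25.2,0],"roll":0.1122},{"dp":[4.5,25.2,0],"roll":0.1122},{"dp":[0,0,0],"roll":0},{"dp":[0,0,0],"roll":0},{"dp":[0,0,0],"roll":0},{"dp":[0,0,0],"roll":0}]'
python3 -m pendant '[{"dp":[0,0,-35],"roll":0},{"dp":[0,0,-27],"roll":0},{"dp":[0,0,-18],"roll":0},{"dp":[0,0,-8],"roll":0},{"dp":[0,0,-2],"roll":0},{"dp":[0,0,0],"roll":0},{"dp":[0,0,0],"roll":0},{"dp":[0,0,0],"roll":0},{"dp":[0,0,0],"roll":0},{"dp":[0,0,0],"roll":0},{"dp":[0,0,0],"roll":0},{"dp":[0,0,0],"roll":0}]'
```

```text
t: 39.57
tool_pos: [0.5281, -0.079, 0.1231]
ee_rot: [[0.504, 0.864, -0.0], [0.864, -0.504, -0.0], [-0.0, -0.0, -1.0]]
wrist_force: [-0.0, -0.7, -3.8]
grip_width: 0.0439
grasp_force: 30.0
t: 40.4
tool_pos: [0.5551, 0.0702, 0.1229]
ee_rot: [[-0.137, 0.991, -0.001], [0.991, 0.137, -0.0], [-0.0, -0.001, -1.0]]
wrist_force: [0.3, 0.4, -4.6]
grip_width: 0.0443
grasp_force: 30.0
t: 41.4
tool_pos: [0.5556, 0.0712, 0.0334]
ee_rot: [[-0.139, 0.99, 0.001], [0.99, 0.139, 0.0], [-0.0, 0.001, -1.0]]
wrist_force: [0.1, -0.8, -4.0]
grip_width: 0.0442
grasp_force: 30.0
```

```bash
python3 -m pendant '[{"dp":[0,0,-3],"roll":0},{"dp":[0,0,-2],"roll":0},{"dp":[0,0,-1],"roll":0},{"dp":[0,0,-0.3],"roll":0},{"dp":[0,0,0],"roll":0},{"dp":[0,0,0],"roll":0},{"dp":[0,0,0],"roll":0},{"dp":[0,0,0],"roll":0}]'
```

```text
t: 42.07
tool_pos: [0.5552, 0.0711, 0.0269]
ee_rot: [[-0.139, 0.99, -0.001], [0.99, 0.139, 0.0], [0.0, -0.001, -1.0]]
wrist_force: [-5.4, 0.2, 4.8]
grip_width: 0.0439
grasp_force: 30.0
```

```bash
python3 -m pendant '[{"dp":[0,0,0],"roll":0},{"dp":[0,0,0],"roll":0},{"dp":[0,0,0],"roll":0},{"dp":[0,0,0],"roll":0},{"dp":[0,0,15],"roll":0},{"dp":[0,0,35],"roll":0},{"dp":[0,0,40],"roll":0},{"dp":[0,0,30],"roll":0}]' 80
python3 -m pendant '[{"dp":[-10.1,-25.1,0],"roll":-0.1122},{"dp":[-10.1,-25.1,0],"roll":-0.1122},{"dp":[-10.1,-25.1,0],"roll":-0.1122},{"dp":[-10.1,-25.1,0],"roll":-0.1122},{"dp":[-10.1,-25.1,0],"roll":-0.1122},{"dp":[-10.1,-25.1,0],"roll":-0.1122},{"dp":[-10.1,-25.1,0],"roll":-0.1122},{"dp":[-10.1,-25.1,0],"roll":-0.1122},{"dp":[-10.1,-25.1,0],"roll":-0.1122},{"dp":[-10.1,-25.1,0],"roll":-0.1122},{"dp":[-10.1,-25.1,0],"roll":-0.1122},{"dp":[-10.1,-25.1,0],"roll":-0.1122}]' 80
python3 -m pendant '[{"dp":[-10.1,-25.1,0],"roll":-0.1122},{"dp":[-10.1,-25.1,0],"roll":-0.1122},{"dp":[0,0,0],"roll":0},{"dp":[0,0,0],"roll":0},{"dp":[0,0,0],"roll":0},{"dp":[0,0,0],"roll":0},{"dp":[0,0,0],"roll":0}]'
```

```text
t: 42.73
tool_pos: [0.5559, 0.0711, 0.1494]
ee_rot: [[-0.139, 0.99, 0.002], [0.99, 0.139, 0.0], [-0.0, 0.002, -1.0]]
wrist_force: [0.8, 0.2, 0.9]
grip_width: 0.0798
grasp_force: 0.0
t: 43.73
tool_pos: [0.4337, -0.2314, 0.1469]
ee_rot: [[0.936, 0.351, 0.001], [0.351, -0.936, -0.0], [0.001, 0.001, -1.0]]
wrist_force: [0.1, 0.4, -0.4]
grip_width: 0.0798
grasp_force: 0.0
t: 44.32
tool_pos: [0.4144, -0.2794, 0.1467]
ee_rot: [[0.99, 0.142, 0.0], [0.142, -0.99, 0.0], [0.0, -0.0, -1.0]]
wrist_force: [0.4, 1.4, -0.2]
grip_width: 0.0798
grasp_force: 0.0
```

```bash
python3 -m pendant '[{"dp":[-0.6,-0.8,0],"roll":0},{"dp":[0,0,-35],"roll":0},{"dp":[0,0,-35],"roll":0},{"dp":[0,0,-30],"roll":0},{"dp":[0,0,-14],"roll":0},{"dp":[0,0,-6],"roll":0},{"dp":[0,0,-3.5],"roll":0},{"dp":[0,0,0],"roll":0},{"dp":[0,0,0],"roll":0},{"dp":[0,0,0],"roll":0},{"dp":[0,0,0],"roll":0},{"dp":[0,0,0],"roll":0}]'
python3 -m pendant '[{"dp":[0,0,0],"roll":0},{"dp":[0,0,0],"roll":0},{"dp":[0,0,0],"roll":0},{"dp":[0,0,0],"roll":0},{"dp":[0,0,0],"roll":0},{"dp":[0,0,0],"roll":0},{"dp":[0,0,0],"roll":0},{"dp":[0,0,0],"roll":0},{"dp":[0,0,0],"roll":0},{"dp":[0,0,0],"roll":0},{"dp":[0,0,0],"roll":0}]' 30 25
```

```text
t: 45.32
tool_pos: [0.414, -0.2817, 0.0243]
ee_rot: [[0.99, 0.139, 0.001], [0.139, -0.99, -0.001], [0.001, 0.001, -1.0]]
wrist_force: [-0.0, -0.3, -0.2]
grip_width: 0.08
grasp_force: 0.0
t: 46.23
tool_pos: [0.4133, -0.281, 0.0232]
ee_rot: [[0.99, 0.139, -0.0], [0.139, -0.99, 0.0], [-0.0, -0.0, -1.0]]
wrist_force: [-0.8, 1.5, 0.5]
grip_width: 0.0411
grasp_force: 25.0
```

```bash
python3 -m pendant '[{"dp":[0,0,8],"roll":0},{"dp":[0,0,20],"roll":0},{"dp":[0,0,36],"roll":0},{"dp":[0,0,30],"roll":0},{"dp":[11.15,17.85,0],"roll":0.1122},{"dp":[11.15,17.85,0],"roll":0.1122},{"dp":[11.15,17.85,0],"roll":0.1122},{"dp":[11.15,17.85,0],"roll":0.1122},{"dp":[11.15,17.85,0],"roll":0.1122},{"dp":[11.15,17.85,0],"roll":0.1122},{"dp":[11.15,17.85,0],"roll":0.1122},{"dp":[11.15,17.85,0],"roll":0.1122}]'
python3 -m pendant '[{"dp":[11.15,17.85,0],"roll":0.1122},{"dp":[11.15,17.85,0],"roll":0.1122},{"dp":[11.15,17.85,0],"roll":0.1122},{"dp":[11.15,17.85,0],"roll":0.1122},{"dp":[11.15,17.85,0],"roll":0.1122},{"dp":[11.15,17.85,0],"roll":0.1122},{"dp":[0,0,0],"roll":0},{"dp":[0,0,0],"roll":0},{"dp":[0,0,0],"roll":0},{"dp":[0,0,0],"roll":0}]'
python3 -m pendant '[{"dp":[0,0,-35],"roll":0},{"dp":[0,0,-27],"roll":0},{"dp":[0,0,-18],"roll":0},{"dp":[0,0,-8],"roll":0},{"dp":[0,0,-2],"roll":0},{"dp":[0,0,0],"roll":0},{"dp":[0,0,0],"roll":0},{"dp":[0,0,0],"roll":0},{"dp":[0,0,0],"roll":0},{"dp":[0,0,0],"roll":0},{"dp":[0,0,0],"roll":0},{"dp":[0,0,0],"roll":0}]'
```

```text
t: 47.23
tool_pos: [0.5029, -0.1374, 0.1176]
ee_rot: [[0.504, 0.864, -0.0], [0.864, -0.504, -0.0], [-0.0, 0.0, -1.0]]
wrist_force: [0.2, -0.3, -1.9]
grip_width: 0.041
grasp_force: 25.0
t: 48.07
tool_pos: [0.569, -0.032, 0.1172]
ee_rot: [[-0.137, 0.991, -0.0], [0.991, 0.137, -0.0], [-0.0, -0.001, -1.0]]
wrist_force: [0.1, 0.0, -2.1]
grip_width: 0.041
grasp_force: 25.0
t: 49.07
tool_pos: [0.5697, -0.0312, 0.0276]
ee_rot: [[-0.139, 0.99, 0.001], [0.99, 0.139, -0.0], [-0.0, 0.001, -1.0]]
wrist_force: [0.8, 0.6, -1.6]
grip_width: 0.0409
grasp_force: 25.0
```

```bash
python3 -m pendant '[{"dp":[0,0,-3],"roll":0},{"dp":[0,0,-2],"roll":0},{"dp":[0,0,-1],"roll":0},{"dp":[0,0,-0.2],"roll":0},{"dp":[0,0,0],"roll":0},{"dp":[0,0,0],"roll":0},{"dp":[0,0,0],"roll":0},{"dp":[0,0,0],"roll":0}]'
```

```text
t: 49.73
tool_pos: [0.5693, -0.0312, 0.0212]
ee_rot: [[-0.139, 0.99, -0.0], [0.99, 0.139, 0.0], [0.0, -0.0, -1.0]]
wrist_force: [-4.1, 0.7, 6.2]
grip_width: 0.0408
grasp_force: 25.0
```

Release, rise, and back off towards the right so the top camera sees everything.

```bash
python3 -m pendant '[{"dp":[0,0,0],"roll":0},{"dp":[0,0,0],"roll":0},{"dp":[0,0,0],"roll":0},{"dp":[0,0,0],"roll":0},{"dp":[0,0,15],"roll":0},{"dp":[0,0,35],"roll":0},{"dp":[0,0,40],"roll":0},{"dp":[0,0,40],"roll":0}]' 80
python3 -m pendant '[{"dp":[-13,-36,0],"roll":0},{"dp":[-13,-36,0],"roll":0},{"dp":[-13,-36,0],"roll":0},{"dp":[-13,-36,0],"roll":0},{"dp":[-13,-36,0],"roll":0},{"dp":[-13,-36,0],"roll":0},{"dp":[-13,-36,0],"roll":0},{"dp":[-13,-36,0],"roll":0},{"dp":[0,0,0],"roll":0},{"dp":[0,0,0],"roll":0},{"dp":[0,0,0],"roll":0},{"dp":[0,0,0],"roll":0}]'
python3 - <<'E'
from h import *
f=arm.grab_frame("top"); a=f[180:310,180:460]; b=cv2.imread("pics/top0.png")[180:310,180:460]
cv2.imwrite("pics/cmp.png",cv2.resize(np.vstack([b,a]),None,fx=2.3,fy=2.3,interpolation=cv2.INTER_CUBIC))
s=f"{arm.read_state()['wrist_force']}"; print(s)
E
```

```text
t: 50.4
tool_pos: [0.5685, -0.0311, 0.1515]
ee_rot: [[-0.139, 0.99, -0.002], [0.99, 0.139, 0.0], [0.001, -0.002, -1.0]]
wrist_force: [0.4, -0.8, 0.1]
grip_width: 0.0798
grasp_force: 0.0
t: 51.4
tool_pos: [0.4659, -0.3181, 0.1509]
ee_rot: [[-0.14, 0.99, 0.0], [0.99, 0.14, 0.001], [0.001, 0.0, -1.0]]
wrist_force: [0.3, 0.1, 0.4]
grip_width: 0.0799
grasp_force: 0.0
[-0.01303205 -0.6653602  -1.1009168 ]
```

View pics/cmp.png

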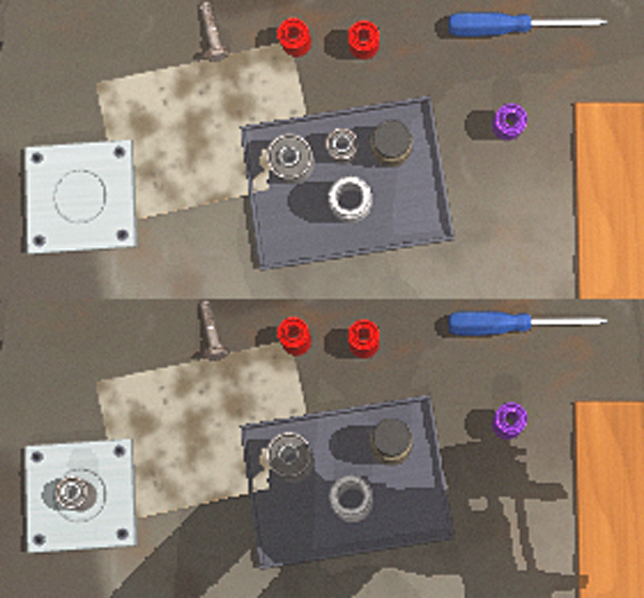

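The before/after comparison puts the large bush (289,155→454), jar (391,138→437) and tube (350,199→497) on their old spots, given the 299 px panel offset. The small bush stands in the recess; its offset to the left is parallax. Bolt and screwdriver have not moved.

```bash
python3 -c "
from rig import arm
print(arm.finish_job())"
```

```text
the job is handed in; nothing more can be done
None
```

The job is handed in (no verdict came back): the small bush stands in the press-plate recess, and the jar, steel tube and large bush are upright on their starting spots in the tray, with the bolt and screwdriver untouched, at about 51 s of the 144 s allowed.

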